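# Load a power-supply board into a probe press

### The job

Load the loose power-supply board into the small probe press for testing: raise the press's lever all the way, lay the board flat in the nest of posts on the drawn-out carrier plate with its big round black capacitor towards the left (seen from the robot), then slide the carrier in under the raised head until it drops flat over the two locating pins. Finally swing the lever fully down again to bring the head home and let go; leave the tools lying about where they are.

Things in the scene. Friction and masses are not known exactly. Their poses are not given: they have to be found in the camera images.
- press: Small grey bench-top probe press, fixed; stands elsewhere and turned a little each time. Origin: on the bench under the head's centre; +x is the way the carrier slides in (away from the robot), +y left, z up. Base plate x -175 to 75, y +-88 mm. Posts (y +-71.5 to 83.5 mm) carry a bridge over x -5 to 45 mm, its underside at z = 112 mm, top at 130 mm.
- bed (a point): Point on the flat top of the press's base plate (z = 12 mm) under the head's centre: the carrier's home, where its origin must come. Two straight guides, 10 mm high, x -162 to 70 mm, inner faces at y = +-71.5 mm, lead the carrier with 1.5 mm play a side; a low stop stands behind at x = 70 mm.
- head_face (a point): Centre of the underside of the press's black head, 60 (x) x 132 (y) mm; moves up and down with the lever: press z = 56 mm when down, 92 mm fully raised. Two push rods at x = -17, y = +-58 mm reach 34.5 mm lower: when down they end 1.5 mm above a carrier that lies flat, so the carrier gets over the pins only with the head raised.
- lever (a joint): Lever of the press, rad: 0 = fully down (lying level towards the robot, over the drawn-out carrier's nest; head home), 1.35 = fully raised (nearly upright, head 36 mm higher). It starts at 0 to 0.2, stays where it is left and needs about 3 to 6 N at the bar.
- lever_bar (a point): Centre of the lever's grip: a round black bar 16 mm in diameter, 60 mm free between the fork's two arms, parallel to the press's y; it moves on a 130 mm circle about lever_pivot: press x = 20 - 130 cos(lever), z = 150 + 130 sin(lever) mm.
- lever_pivot (a point): The lever's axis (along the press's y), at press x = 20, y = 0, z = 150 mm.
- pin_l (a point): Foot of the left locating pin, on the bed at press x = 25, y = 58 mm. Pin 10 mm in diameter, 4.5 mm high, with a coned tip.
- pin_r (a point): Foot of the right locating pin, on the bed at press x = 25, y = -58 mm; same pin.
- carrier: Loose aluminium carrier plate, 0.3 to 0.5 kg, flat on the bed between the guides, drawn out 96 to 118 mm towards the robot at the start. Origin: centre of the plate's underside; axes as the press's. Plate 90 (x) x 140 (y) x 8 mm with two 13 mm holes at x = 25, y = +-58 mm. A tongue 60 mm wide runs forward to an upright flange. Home: origin at press x = 0, y = 0, z = 12 mm.
- hole_l (a point): Centre of the carrier's left hole, at the plate's underside.
- hole_r (a point): Centre of the carrier's right hole, at the plate's underside.
- lip (a point): Leading edge of the carrier (+x end), turned up 5 mm over x 45 to 66 mm so that the plate rides up over the pins when pushed; it drops again when the holes reach the pins and then stops hard. Sliding needs about 2 to 5 N, 5 to 15 N where it climbs the pins.
- nest (a point): Centre of the carrier's nest, on its two black seat strips, 11 mm above the carrier's underside: the board's origin comes to lie here, axes along the carrier's. Eight round posts (8 mm in diameter, coned tops 7 mm above the strips) leave 56 (x) x 93 (y) mm between them.
- flange (a point): Middle of the upper edge of the carrier's upright flange, front face (towards the robot), at carrier x = -89, y = 0, z = 30 mm. Flange 8 mm thick (x -89 to -81), 60 mm wide, from the tongue up; it can be pushed with shut fingertips or pinched.
- board: The loose green power-supply board, 52 (x) x 88 (y) mm, 30 mm high, 0.12 kg, lying on the bench to the left of the press. Origin: centre of its underside. Its big round black capacitor stands near the +y end, which must lie towards the carrier's +y (left). Bare board 2 mm thick; parts stand on it.
- transformer (a point): Grip point on the board, at board x = 2.5, y = -6, z = 24 mm: the transformer block, 33 mm wide in the board's x (-14 to 19 mm), y -33 to 10 mm, z 5 to 28 mm; take it across its width, from above.
- board_end (a point): Middle of the board's -y end (the end away from the big capacitor), at its underside: must come to lie at the right.
- cutters: Side cutters with blue handles, 115 mm long, lying to the left of the press. Leave alone.
- tweezers: Black tweezers, 124 mm long, lying near the front edge of the bench. Leave alone.
- screwdriver: Yellow screwdriver, 165 mm long, lying near the front edge at the left. Leave alone.

How it is judged:
By the outcome, as a careful person would: the job done as asked, in the order asked, and still so for the second after the job is handed in, with the robot touching nothing.
It also fails if it takes over 72 s, if anything falls off the work surface, if the arm or the gripper's body presses on something with over 40 N, if the wrist force passes 120 N, or if a joint passes its speed limit or range.

### The arm

A 6-joint arm with a two-finger parallel gripper is mounted at the origin on a cart in front of the work surface, level with it; the furniture and walls round the work are solid. World frame = base frame: x ahead of the robot, y to its left, z up, the work surface at z = 0. Lengths are in m, angles in rad, forces in N, time in s.
With the tool pointing down it reaches from about 0.275 to 0.85 m from the base axis. Payload 5.2 kg.
Tool frame: the origin (TCP) lies at the centre of the arm's flange, where the gripper is bolted on; the fingertips stand 173 mm ahead of it and the grasp point (between the pads) lies 155 mm ahead of it; z points along the fingers, y is the line along which they close (so a half turn about z gives the same grasp; the last joint's range is limited). The gripper opens to 85 mm and grips with 20 to 120 N. Pads are 22 mm wide; open, the fingers measure 114 mm over their backs; the gripper's body (76 mm by 85 mm) begins 54 mm behind the grasp point. The pads swing forward as they close: fully open they stand 13 mm farther back than shut.
Start: joints at [1.143, 0.259, 1.535, -0, 1.348, -0.203], TCP at [0.123, 0.536, 0.405] pointing down, gripper open.
Joint ranges: [-3.14, 3.14], [-0.91, 2.08], [0.19, 2.58], [-1.22, 4.36], [0.22, 2.71], [-3.12, 3.12]. Speed limits (rad/s): [2.57, 2.57, 3.14, 3.14, 3.14, 3.14].

### API

Orientations are given as a unit quaternion [w, x, y, z].
In Python, from station import bot gives the robot as it stands.
- The arm moves only by the tool drive_tool, never from a script. Its argument "commands" is a list of rows, each a list of 7 numbers: the shift along the tool's x, y, z in mm, then the turn, a rotation vector about the tool's x, y, z in degrees, then the gripper's target within -1 to 1 (fully open at 1, half-way at 0, shut at -1). A call has 1 to 20 rows; each row is the pose to reach, as a shift and turn from the pose commanded when the call began, along the tool's axes at that moment; what a row does not reach only later rows make up. A row lasts 1/10 s, in which the tool goes at most 50 mm and 8.59 degrees, less where a joint would pass 70% of its speed; a pose out of reach is approached as far as the arm can. A call with a gripper value outside its range is refused whole. The fingers move at their own pace and stop on an object; the grip force is fixed at half the most. Time passes only in rows, so rows that repeat a pose let the fingers close. It gives the time, the measured TCP pose, the force, the opening and the grip force at its end, in the units of the state.
- bot.get_obs(): the state, without advancing time (a new reading comes with each control period).
- bot.get_image(name): name is "scene" or "top"; returns a dict with "image" (384x512x3 uint8, blue, green, red), "K" (3x3 intrinsics, pixels), "R" (3x3) and "t" (3): a world point X has camera coordinates R X + t. Camera axes: x right, y down, z forward; pixel columns grow to the right and rows downward; lengths in m; the calibration is good to about 2 mm. A picture is of the moment at which its call begins. There is no depth.
- bot.job_done(): hands the job in; it is judged then, once.
The state is a dict: "time": time; "joints": joint angles; "qd": joint speeds; "tau": joint torques, N m; "eef_pos": TCP position; "eef_rot": TCP orientation; "force": force on the tool from outside, world axes, zero at the start; "moment": the same for the moment, N m; "grip_width": finger opening in m; "grip_force": force on a finger pad.
Only numpy, scipy, OpenCV 4.12 (cv2) and the standard library are available. Lean on these libraries where they do the work, as an engineer would, in place of code of your own. Each camera call takes 0.05 s, during which the arm holds its last target. There are 200 camera calls.

## Working session

There is one attempt and no reset: what is moved stays moved. The work goes in short steps, Python scripts to look and compute and a tool call to move; the robot and the scene stay as the last step left them, time stands still between calls to the robot, and variables do not carry over. Pictures are saved under pics/ and viewed, at most 10 in all, crops included, and the job is handed in when it is done.

Besides the shell and the picture viewer there is one more tool, called in YAML: its name, and indented under it one key for each argument. drive_tool: Moves the arm, as the interface text tells. Its arguments: {"type":"object","properties":{"commands":{"type":"array"}},"required":["commands"]}

```bash
mkdir -p pics; python3 - <<'E'
from station import bot
import cv2,numpy as np
o=bot.get_obs();print({k:np.round(v,3).tolist() for k,v in o.items()})
for n in("scene","top"):
    d=bot.get_image(n);np.savez(f"pics/{n}0.npz",**d);cv2.imwrite(f"pics/{n}0.png",cv2.resize(d["image"],(800,600),interpolation=cv2.INTER_CUBIC))
    print(n,np.round(d["K"],1).tolist(),np.round(d["R"],3).tolist(),np.round(-d["R"].T@d["t"],3))
E
```

```text
{'time': 0.0, 'joints': [1.143, 0.259, 1.536, 0.0, 1.348, -0.203], 'qd': [0.0, -0.002, -0.001, -0.001, 0.001, 0.001], 'tau': [0.0, -44.602, -29.057, -0.0, 0.012, -0.0], 'eef_pos': [0.122, 0.536, 0.404], 'eef_rot': [-0.0, 0.112, 0.994, -0.001], 'force': [0.997, 0.204, 0.073], 'moment': [-0.025, -0.048, -0.02], 'grip_force': 0.0, 'grip_width': 0.085}
scene [[358.0, 0.0, 254.7], [0.0, 358.0, 192.3], [0.0, 0.0, 1.0]] [[0.586, -0.81, -0.013], [-0.585, -0.412, -0.698], [0.561, 0.416, -0.716]] [ 0.071 -0.289  0.738]
top [[486.2, 0.0, 242.8], [0.0, 486.2, 186.6], [0.0, 0.0, 1.0]] [[0.008, -1.0, -0.007], [-0.999, -0.008, -0.05], [0.05, 0.008, -0.999]] [0.466 0.056 1.277]
```

View pics/scene0.png

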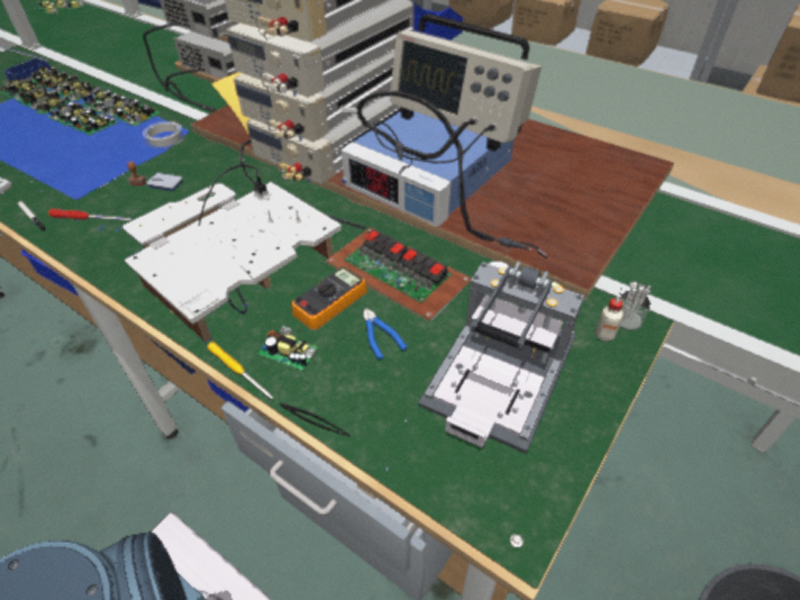

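View pics/top0.png

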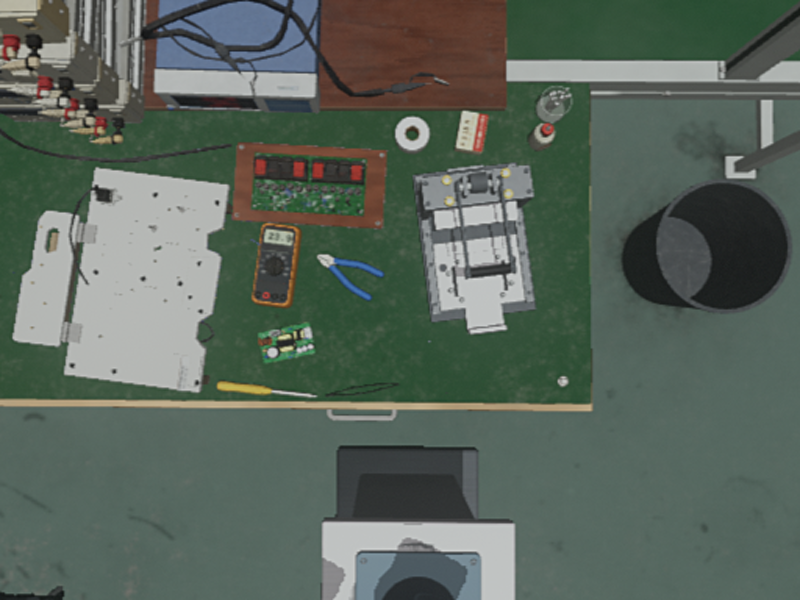

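The scene view shows the press at about (505,350), with the carrier drawn out and the lever down, and the board at (290,345). In the top view the press is at (475,245) and the board at (287,342), its capacitor towards the lower left. I'll zoom in on these.

```bash
python3 - <<'E'
import cv2,numpy as np
t=np.load("pics/top0.npz")["image"];s=np.load("pics/scene0.npz")["image"]
# top press crop cols 260-350 rows 100-218 ; scene press cols 265-380 rows 160-290
def c(im,x,y,w,h,W,H): return cv2.resize(im[y:y+h,x:x+w],(W,H),interpolation=cv2.INTER_CUBIC)
a=c(t,256,100,96,120,400,500)   # scale 4.1667
a=c(t,258,100,100,120,400,480);b=c(s,268,164,110,132,400,480)
out=np.zeros((600,800,3),np.uint8);out[:480,:400]=a;out[:480,400:]=b
cv2.imwrite("pics/press.png",out)
d=c(t,160,200,50,40,400,320);e=c(s,160,205,50,40,400,320)
cv2.imwrite("pics/board.png",np.hstack([d,e]))
E
```

```text
(no output)
```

View pics/press.png

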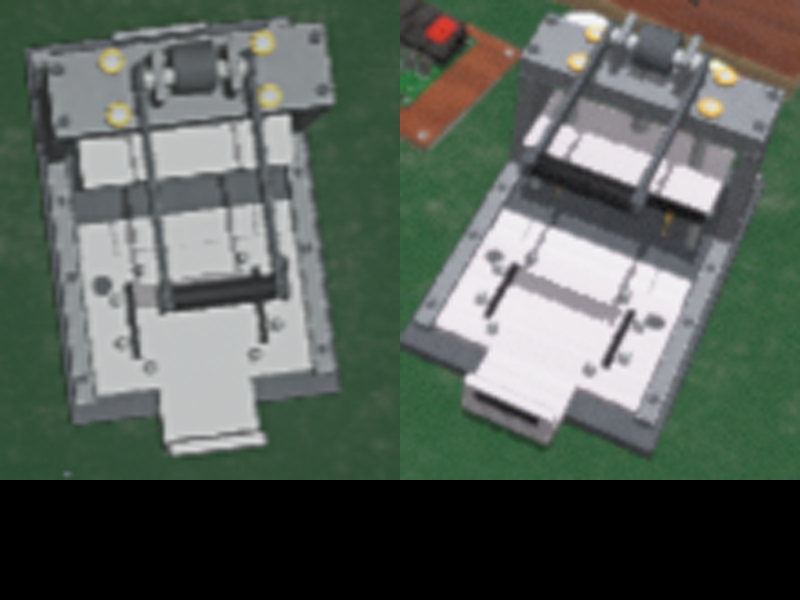

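View pics/board.png

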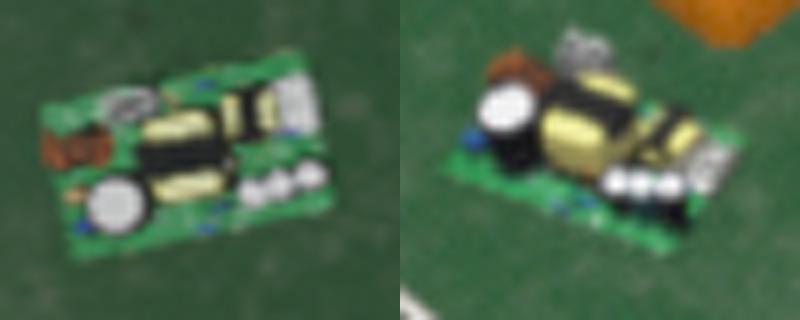

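The top crop shows the base's front corners at (75,421) and (338,390), the lever bar centred at (228,292), the left hole at (101,285) and the flange's top edge from (170,453) to (266,444). In the board crop the capacitor is at (115,205), at the board's lower left. Next I'll fit the poses.

```bash
cat > h.py <<'E'
import numpy as np,cv2
from scipy.optimize import least_squares
C={n:dict(np.load(f"pics/{n}0.npz")) for n in("top","scene")}
def proj(n,X):
    c=C[n];p=(np.atleast_2d(X)@c["R"].T+c["t"])@c["K"].T;return p[:,:2]/p[:,2:]
def ray(n,uv):
    c=C[n];d=c["R"].T@np.linalg.inv(c["K"])@[*uv,1.];return -c["R"].T@c["t"],d/np.linalg.norm(d)
def plane(n,uv,z): o,d=ray(n,uv);return o+d*(z-o[2])/d[2]
def tri(a,b):
    o1,d1=ray("top",a);o2,d2=ray("scene",b)
    s=np.linalg.lstsq(np.c_[d1,-d2],o2-o1,rcond=None)[0];p,q=o1+s[0]*d1,o2+s[1]*d2
    return (p+q)/2,np.linalg.norm(p-q)
T=lambda u,v:(258+u/4-.375,100+v/4-.375)
S=lambda u,v:(268+u*.275-.36,164+v*.275-.36)
def rt(p,X):
    X=np.atleast_2d(np.asarray(X,float));c,s=np.cos(p[2]),np.sin(p[2])
    return np.c_[p[0]+c*X[:,0]-s*X[:,1],p[1]+s*X[:,0]+c*X[:,1],X[:,2]]
def fit(obs,p0):
    f=lambda p:np.concatenate([(proj(n,rt(p,X))[0]-uv) for n,uv,X in obs])
    r=least_squares(f,p0,loss="soft_l1");return r.x,np.round(r.fun.reshape(-1,2),1)
E
python3 - <<'E'
from h import *
pr=[("top",T(75,421),(-.175,.088,.012)),("top",T(338,390),(-.175,-.088,.012)),
("top",T(53,137),(-.005,.0835,.130)),("top",T(335,102),(-.005,-.0835,.130)),("top",T(326,24),(.045,-.0835,.130)),
("scene",S(400,345),(-.175,.088,.012)),("scene",S(652,452),(-.175,-.088,.006))]
p,r=fit(pr,[.5,-.07,.1]);print("press",np.round(p,4),r.tolist())
p2,r=fit([o for o in pr if o[0]=="top"],p);print("press top",np.round(p2,4),r.tolist())
b,e=tri(T(228,292),S(583,183));print("bar",b.round(4),e)
c,s=np.cos(p[2]),np.sin(p[2]);d=b-[p[0],p[1],0];print("bar in press",c*d[0]+s*d[1],-s*d[0]+c*d[1],b[2])
for z in(.15,.16,.17):print(z,plane("top",T(228,292),z).round(4))
cr=[("top",T(101,285),(.025,.058,.020)),("top",T(170,453),(-.089,.03,.042)),("top",T(266,444),(-.089,-.03,.042)),
("scene",S(496,256),(.025,.058,.020)),("scene",S(655,322),(.025,-.058,.02))]
q,r=fit(cr,p-[.1,0,0]);print("carr",np.round(q,4),r.tolist())
d=q-p;print("in press",c*d[0]+s*d[1],-s*d[0]+c*d[1],d[2])
# board
im=C["top"]["image"];hsv=cv2.cvtColor(im,cv2.COLOR_BGR2HSV)
B=lambda u,v:(160+u/8-.44,200+v/8-.44)
br=[("top",B(42,104),(.026,.044,.002)),("top",B(300,50),(.026,-.044,.002)),("top",B(334,207),(-.026,-.044,.002)),("top",B(75,258),(-.026,.044,.002))]
g,r=fit(br,[.32,.25,.2]);print("board",np.round(g,4),r.tolist())
print("transf top-centre",plane("top",B(185,154),.028).round(4),"model",rt(g,(.0025,-.0115,.028)).round(4))
E
```

```text
press [ 0.6662 -0.0852  0.1406] [[0.3, 0.7], [1.6, -0.5], [1.0, -0.1], [0.3, -0.7], [-0.5, -1.8], [-109.2, -0.6], [-108.4, 1.8]]
press top [ 0.6654 -0.0846  0.1265] [[-1.0, 0.6], [0.5, 0.4], [0.7, -0.3], [0.0, 0.2], [-0.4, -1.1]]
bar [ 0.564  -0.1901  0.2443] 0.20302559993963729
bar in press -0.11586878722624397 -0.08959176621058047 0.24431283440074134
0.15 [ 0.5562 -0.1018  0.15  ]
0.16 [ 0.5554 -0.1004  0.16  ]
0.17 [ 0.5546 -0.099   0.17  ]
carr [ 0.5552 -0.1025  0.0989] [[1.8, -1.5], [0.5, -0.6], [0.1, -0.5], [-107.9, 0.3], [-107.8, 1.2]]
in press -0.11230633369921085 -0.0016569993625866544 -0.04177498924510396
board [0.4438 0.2218 0.2126] [[-0.2, 0.0], [0.5, -0.1], [0.1, -0.2], [-0.4, 0.3]]
transf top-centre [0.4445 0.2193 0.028 ] model [[0.4487 0.2111 0.028 ]]
```

```bash
sed -i 's/268+u\*.275/268+(u-400)*.275/' h.py
python3 - <<'E'
from h import *
pr=[("top",T(75,421),(-.175,.088,.012)),("top",T(338,390),(-.175,-.088,.012)),
("top",T(53,137),(-.005,.0835,.130)),("top",T(335,102),(-.005,-.0835,.130)),("top",T(326,24),(.045,-.0835,.130)),
("scene",S(400,345),(-.175,.088,.012)),("scene",S(652,452),(-.175,-.088,.006)),("scene",S(522,68),(-.005,.0835,.130)),("scene",S(748,150),(-.005,-.0835,.130)),("scene",S(785,92),(.045,-.0835,.130))]
p,r=fit(pr,[.67,-.08,.13]);print("press",np.round(p,4),r.tolist())
b,e=tri(T(228,292),S(583,183));print("bar",b.round(4),e)
c,s=np.cos(p[2]),np.sin(p[2]);d=b-[p[0],p[1],0];print("bar in press",c*d[0]+s*d[1],-s*d[0]+c*d[1],b[2])
cr=[("top",T(101,285),(.025,.058,.020)),("top",T(170,453),(-.089,.03,.042)),("top",T(266,444),(-.089,-.03,.042)),
("scene",S(496,256),(.025,.058,.020)),("scene",S(655,322),(.025,-.058,.02))]
q,r=fit(cr,p-[.1,0,0]);print("carr",np.round(q,4),r.tolist())
d=q-p;print("in press",c*d[0]+s*d[1],-s*d[0]+c*d[1],d[2])
E
```

```text
press [ 0.6645 -0.0841  0.132 ] [[-0.8, 1.1], [0.7, 0.5], [0.5, 0.3], [-0.2, 0.3], [-0.7, -0.9], [-0.4, -0.8], [0.1, 2.1], [-0.3, -2.8], [4.7, -2.2], [0.4, 0.1]]
bar [ 0.5549 -0.0997  0.1547] 0.0033345763170479444
bar in press -0.1106828754307678 -0.0010850108197231322 0.15471395683335742
carr [ 0.5537 -0.0985  0.1319] [[-0.0, -0.1], [0.1, 0.3], [-0.4, -0.4], [-0.2, 0.3], [0.4, 0.1]]
in press -0.11176285438178614 0.00023723475077291542 -0.00016634799426615277
```

```bash
cat >> h.py <<'E'
P=np.array([.6645,-.0841,.132])
from scipy.spatial.transform import Rotation as Ro
def rows(targets,yaw=None):
    """targets: list of world grasp points (m) [+yaw of tool y, tilt about tool x deg]; prints tool-axis rows"""
    from station import bot
    o=bot.get_obs();w=o["eef_rot"];R0=Ro.from_quat([w[1],w[2],w[3],w[0]]);p0=o["eef_pos"]
    print("t",round(float(o["time"]),2),"grasp",np.round(p0+R0.apply([0,0,.155]),4),"tooly yaw",round(float(np.arctan2(*R0.apply([0,1,0])[[1,0]])),4),"F",np.round(o["force"],1),"w",round(float(o["grip_width"]),4))
    for t in targets:
        g=np.array(t[:3]);ps=t[3]
        y=np.array([np.cos(ps),np.sin(ps),0]);z=np.array([0,0,-1.]);R1=Ro.from_matrix(np.c_[np.cross(y,z),y,z])
        if len(t)>4:R1=R1*Ro.from_euler("x",t[4],degrees=True)
        d=R0.inv().apply(g-R1.apply([0,0,.155])-p0)*1e3
        print(np.round(d,1).tolist(),np.round((R0.inv()*R1).as_rotvec(degrees=True),1).tolist())
def W(x,y,z): return rt(P,(x,y,z))[0].tolist()
E
python3 -c "
from h import *
rows([W(-.11,0,.235)+[.132],W(-.11,0,.154)+[.132]])"
```

```text
t 0.1 grasp [0.1224 0.5357 0.2489] tooly yaw 1.346 F [0.  0.3 0.3] w 0.085
[-563.5, -522.1, 14.6] [-0.1, 0.0, 69.6]
[-563.5, -522.0, 95.6] [-0.1, 0.0, 69.6]
```

drive_tool:
  commands:
    - [-563.5,-522,14,0,0,69.6,1]
    - [-563.5,-522,14,0,0,69.6,1]
    - [-563.5,-522,14,0,0,69.6,1]
    - [-563.5,-522,14,0,0,69.6,1]
    - [-563.5,-522,14,0,0,69.6,1]
    - [-563.5,-522,14,0,0,69.6,1]
    - [-563.5,-522,14,0,0,69.6,1]
    - [-563.5,-522,14,0,0,69.6,1]
    - [-563.5,-522,14,0,0,69.6,1]
    - [-563.5,-522,14,0,0,69.6,1]
    - [-563.5,-522,14,0,0,69.6,1]
    - [-563.5,-522,14,0,0,69.6,1]
    - [-563.5,-522,14,0,0,69.6,1]
    - [-563.5,-522,14,0,0,69.6,1]
    - [-563.5,-522,14,0,0,69.6,1]
    - [-563.5,-522,14,0,0,69.6,1]
    - [-563.5,-522,14,0,0,69.6,1]
    - [-563.5,-522,14,0,0,69.6,1]

```text
time: 1.9
eef_pos: [0.5552, -0.0982, 0.3899]
eef_rot: [-0.001, 0.66, 0.752, -0.0]
force: [-0.5, -0.1, 1.1]
grip_width: 0.0855
grip_force: 0.0
```

```bash
python3 -c "
from h import *
rows([W(-.11,0,.154)+[.132]])
from station import bot
I=[bot.get_image(n)['image'] for n in('top','scene')]
a=cv2.resize(I[0][100:230,250:370],(400,433),interpolation=2);b=cv2.resize(I[1][110:240,268:388],(400,433),interpolation=2)
cv2.imwrite('pics/a.png',np.hstack([a,b]))"
```

```text
t 1.9 grasp [ 0.5549 -0.098   0.2349] tooly yaw 0.1304 F [-0.5 -0.1  1.1] w 0.0855
[-0.5, 0.4, 80.9] [-0.1, -0.1, -0.1]
```

View pics/a.png

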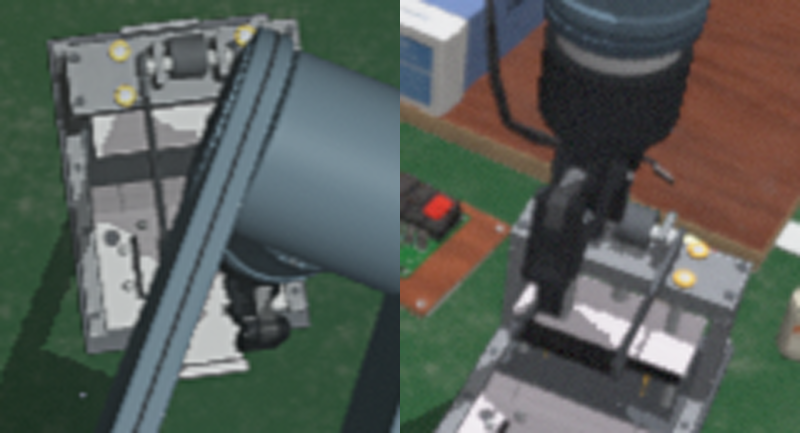

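The arm hides most of the press here, but the fingers are lined up over the bar. I'll go down and grip it.

drive_tool:
  commands:
    - [0,0,30,0,0,0,1]
    - [0,0,55,0,0,0,1]
    - [0,0,81,0,0,0,0.3]
    - [0,0,81,0,0,0,-0.3]
    - [0,0,81,0,0,0,-0.7]
    - [0,0,81,0,0,0,-1]
    - [0,0,81,0,0,0,-1]
    - [0,0,81,0,0,0,-1]

```text
time: 2.8
eef_pos: [0.5565, -0.0981, 0.3115]
eef_rot: [0.002, 0.659, 0.752, 0.001]
force: [4.0, 2.6, 1.8]
grip_width: 0.0138
grip_force: 58.4
```

```bash
python3 -c "
from h import *
rows([W(.020-.13*np.cos(a),0,.150+.13*np.sin(a))+[.132] for a in (0.04,.15,.3,.45,.6,.75,.9,1.05,1.2,1.3,1.36,1.38)])"
```

```text
t 2.8 grasp [ 0.5572 -0.0982  0.1565] tooly yaw 0.1313 F [4.  2.6 1.8] w 0.0138
[-0.3, -0.9, 1.3] [0.3, 0.1, -0.0]
[-0.3, 0.5, -12.9] [0.3, 0.1, -0.0]
[-0.3, 4.9, -31.9] [0.3, 0.1, -0.0]
[-0.4, 12.1, -50.0] [0.3, 0.1, -0.0]
[-0.4, 22.0, -66.8] [0.3, 0.1, -0.0]
[-0.4, 34.2, -82.0] [0.3, 0.1, -0.0]
[-0.4, 48.6, -95.1] [0.3, 0.1, -0.0]
[-0.4, 64.7, -106.0] [0.3, 0.1, -0.0]
[-0.4, 82.4, -114.3] [0.3, 0.1, -0.0]
[-0.4, 94.7, -118.4] [0.3, 0.1, -0.0]
[-0.4, 102.3, -120.2] [0.3, 0.1, -0.0]
[-0.4, 104.8, -120.7] [0.3, 0.1, -0.0]
```

drive_tool:
  commands:
    - [0,1,-6,0,0,0,-1]
    - [0,2,-13,0,0,0,-1]
    - [0,4,-22,0,0,0,-1]
    - [0,6,-32,0,0,0,-1]
    - [0,9,-41,0,0,0,-1]
    - [0,13,-50,0,0,0,-1]
    - [0,18,-59,0,0,0,-1]
    - [0,23,-67,0,0,0,-1]
    - [0,29,-75,0,0,0,-1]
    - [0,35,-82,0,0,0,-1]
    - [0,42,-89,0,0,0,-1]
    - [0,50,-95,0,0,0,-1]
    - [0,58,-101,0,0,0,-1]
    - [0,66,-106,0,0,0,-1]
    - [0,74,-110,0,0,0,-1]
    - [0,83,-114,0,0,0,-1]
    - [0,90,-116,0,0,0,-1]

```text
time: 4.5
eef_pos: [0.6417, -0.0864, 0.4364]
eef_rot: [0.002, 0.659, 0.752, -0.001]
force: [-10.1, 3.8, 21.0]
grip_width: 0.0134
grip_force: 61.9
```

```bash
python3 -c "
from h import *
rows([W(.020-.13*np.cos(a),0,.150+.13*np.sin(a))+[.132] for a in (1.2,1.25,1.3,1.35,1.38)])"
```

```text
t 4.5 grasp [ 0.6421 -0.0871  0.2814] tooly yaw 0.131 F [-10.1   3.8  21. ] w 0.0134
[-0.6, -4.2, 10.2] [0.1, 0.3, -0.1]
[-0.6, 1.9, 8.0] [0.1, 0.3, -0.1]
[-0.6, 8.1, 6.1] [0.1, 0.3, -0.1]
[-0.6, 14.4, 4.6] [0.1, 0.3, -0.1]
[-0.6, 18.3, 3.8] [0.1, 0.3, -0.1]
```

```bash
python3 -c "
from h import *
from station import bot
I=[bot.get_image(n)['image'] for n in('top','scene')]
a=cv2.resize(I[0][90:220,240:360],(400,433),interpolation=2);b=cv2.resize(I[1][80:210,280:400],(400,433),interpolation=2)
cv2.imwrite('pics/b.png',np.hstack([a,b]))
o=bot.get_obs();print(o['joints'],o['force'],o['moment'])"
```

```text
[-3.04297535e-01  4.19470029e-01  1.22686103e+00 -1.33878316e-03
  1.48640680e+00 -4.35297870e-01] [-18.02178676   1.06642828  36.85498072] [ 0.26218388  2.92575094 -0.21152909]
```

View pics/b.png

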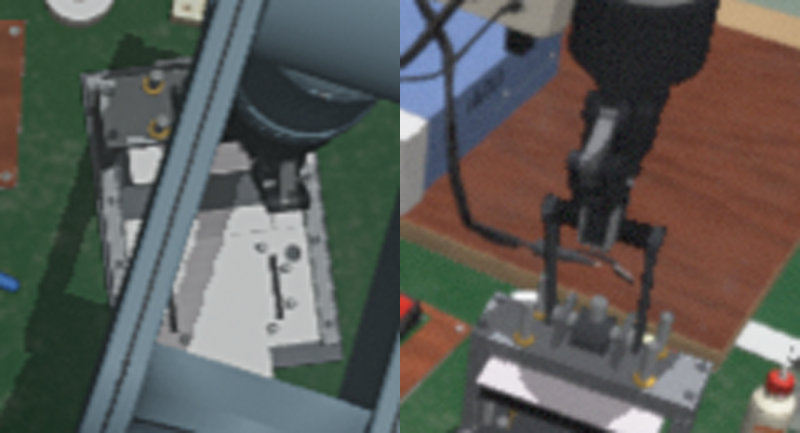

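The fork is nearly upright with the bar still in the fingers. I commanded the arc too low, so I'll ease upward and push to the end stop.

drive_tool:
  commands:
    - [0,0,-6,0,0,0,-1]
    - [0,2,-11,0,0,0,-1]
    - [0,6,-12,0,0,0,-1]
    - [0,10,-13,0,0,0,-1]

```text
time: 5.0
eef_pos: [0.6535, -0.0855, 0.4397]
eef_rot: [-0.002, 0.659, 0.752, -0.002]
force: [-11.5, -1.8, 5.4]
grip_width: 0.0134
grip_force: 60.9
```

drive_tool:
  commands:
    - [0,3,0,0,0,0,-1]
    - [0,6,0,0,0,0,-1]
    - [0,8,0,0,0,0,-1]
    - [0,8,0,0,0,0,-1]

```text
time: 5.4
eef_pos: [0.6596, -0.0845, 0.4413]
eef_rot: [-0.003, 0.659, 0.752, -0.004]
force: [-21.6, -2.6, 14.1]
grip_width: 0.0136
grip_force: 61.5
```

drive_tool:
  commands:
    - [0,3,-1,0,0,0,-1]
    - [0,4,-1,0,0,0,-1]
    - [0,4,-1,0,0,0,-1]

```text
time: 5.7
eef_pos: [0.6613, -0.0844, 0.4413]
eef_rot: [-0.006, 0.66, 0.752, -0.007]
force: [-33.1, -4.1, 15.4]
grip_width: 0.0136
grip_force: 61.8
```

drive_tool:
  commands:
    - [0,-4,0,0,0,0,-1]
    - [0,-4,0,0,0,0,0]
    - [0,-4,0,0,0,0,1]
    - [0,-4,0,0,0,0,1]
    - [0,-4,0,0,0,0,1]
    - [0,-4,-40,0,0,0,1]
    - [0,-4,-60,0,0,0,1]

```text
time: 6.4
eef_pos: [0.663, -0.0839, 0.5018]
eef_rot: [0.001, 0.659, 0.752, 0.001]
force: [0.4, -1.4, 1.3]
grip_width: 0.0857
grip_force: 0.0
```

```bash
cat >> h.py <<'E'
G=np.array([.4438,.2218,.2126])
E
python3 -c "
from h import *
b=rt(G,(.0025,-.005,.0))[0]
rows([[b[0],b[1],.2,.2126],[b[0],b[1],.09,.2126]])"
```

```text
t 6.4 grasp [ 0.6633 -0.084   0.3468] tooly yaw 0.1317 F [ 0.4 -1.4  1.3] w 0.0857
[327.2, -174.6, 146.3] [0.1, 0.0, -4.6]
[327.2, -174.8, 256.3] [0.1, 0.0, -4.6]
```

drive_tool:
  commands:
    - [120,-64,0,0,0,-4.6,1]
    - [120,-64,0,0,0,-4.6,1]
    - [120,-64,0,0,0,-4.6,1]
    - [327,-174.6,140,0,0,-4.6,1]
    - [327,-174.6,140,0,0,-4.6,1]
    - [327,-174.6,140,0,0,-4.6,1]
    - [327,-174.6,140,0,0,-4.6,1]
    - [327,-174.6,140,0,0,-4.6,1]
    - [327,-174.6,140,0,0,-4.6,1]
    - [327,-174.6,140,0,0,-4.6,1]
    - [327,-174.6,140,0,0,-4.6,1]

```text
time: 7.5
eef_pos: [0.4471, 0.2176, 0.36]
eef_rot: [0.0, 0.628, 0.778, 0.0]
force: [0.1, -1.1, 0.7]
grip_width: 0.0856
grip_force: 0.0
```

```bash
python3 -c "
from h import *
b=rt(G,(.0025,-.005,.0))[0]
rows([[b[0],b[1],.09,.2126],[b[0],b[1],.026,.2126]])
from station import bot
I=[bot.get_image(n)['image'] for n in('top','scene')]
a=cv2.resize(I[0][90:270,160:360],(400,360),interpolation=2);b=cv2.resize(I[1][90:270,160:360],(400,360),interpolation=2)
cv2.imwrite('pics/c.png',np.hstack([a,b]))"
```

```text
t 7.5 grasp [0.4472 0.2176 0.205 ] tooly yaw 0.2131 F [ 0.1 -1.1  0.7] w 0.0856
[-0.1, 0.1, 115.0] [0.0, 0.0, 0.0]
[-0.1, 0.1, 179.0] [0.0, 0.0, 0.0]
```

View pics/c.png

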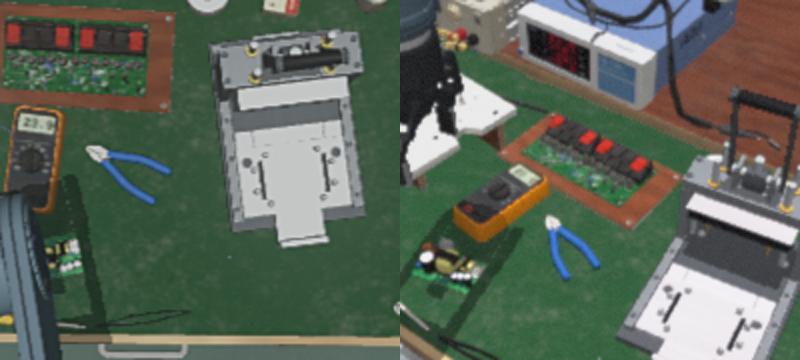

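The carrier is now in clear view with the lever upright at the right of the scene image, and the board sits under the gripper. I'll take the transformer.

drive_tool:
  commands:
    - [-1,0,50,0,0,0,1]
    - [-1,0,100,0,0,0,1]
    - [-1,0,140,0,0,0,1]
    - [-1,0,165,0,0,0,1]
    - [-1,0,178,0,0,0,0.6]
    - [-1,0,178,0,0,0,0.2]
    - [-1,0,178,0,0,0,-0.1]
    - [-1,0,178,0,0,0,-0.4]
    - [-1,0,178,0,0,0,-0.7]
    - [-1,0,178,0,0,0,-0.7]

```text
time: 8.6
eef_pos: [0.448, 0.2162, 0.1832]
eef_rot: [0.001, 0.629, 0.778, 0.001]
force: [1.4, -2.3, 7.3]
grip_width: 0.0313
grip_force: 61.3
```

drive_tool:
  commands:
    - [0,0,-20,0,0,0,-0.7]
    - [0,0,-60,0,0,0,-0.7]
    - [0,0,-100,0,0,0,-0.7]
    - [0,0,-120,0,0,0,-0.7]
    - [0,0,-120,0,0,0,-0.7]

```text
time: 9.1
eef_pos: [0.4478, 0.2166, 0.3051]
eef_rot: [0.002, 0.628, 0.778, 0.003]
force: [0.1, -0.2, -0.6]
grip_width: 0.0317
grip_force: 60.2
```

```bash
python3 -c "
from h import *
from station import bot
for n in('top','scene'):
    d=bot.get_image(n);np.savez(f'pics/{n}1.npz',**d)
I=[np.load(f'pics/{n}1.npz')['image'] for n in('top','scene')]
a=cv2.resize(I[0][110:220,262:345],(400,530),interpolation=2);b=cv2.resize(I[1][215:295,262:352],(400,356),interpolation=2)
c=cv2.resize(I[1][130:175,150:250],(400,174),interpolation=2)
c=cv2.resize(I[1][70:240,140:280],(144,174),interpolation=2)
c=np.pad(c,((0,0),(0,256),(0,0)))
cv2.imwrite('pics/d.png',np.hstack([a,np.vstack([b,c])]))
rows([])"
```

```text
t 9.2 grasp [0.4465 0.2162 0.1465] tooly yaw 0.2117 F [-0.6  0.  -1. ] w 0.0313
```

View pics/d.png

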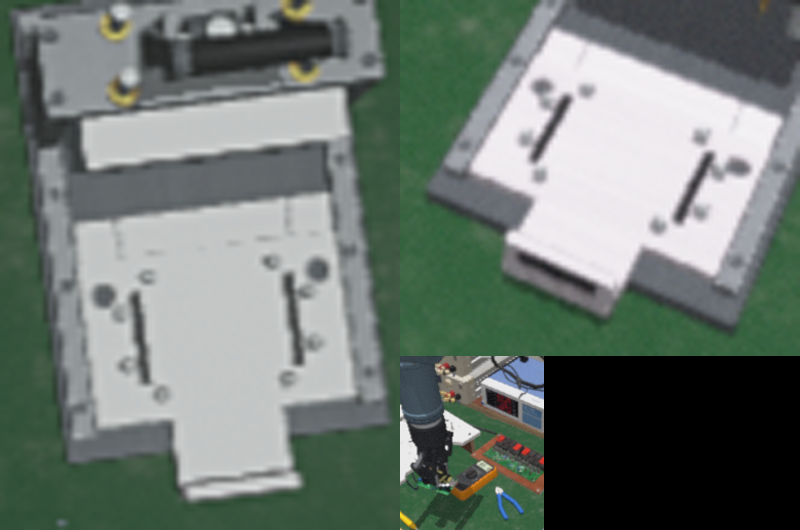

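Both holes are clear in the top crop, at (104,295) and (317,269), and the seat strips run (135,293)–(146,383) and (288,272)–(300,364). The board hangs in the gripper. Now for the nest's pose.

```bash
python3 - <<'E'
from h import *
T1=lambda u,v:(262+u/4.819-.4,110+v/4.818-.4)
S1=lambda u,v:(262+(u-400)/4.444-.4,215+v/4.45-.4)
cr=[("top",T1(104,295),(.025,.058,.020)),("top",T1(317,269),(.025,-.058,.020)),("scene",S1(543,86),(.025,.058,.020)),("scene",S1(738,166),(.025,-.058,.02)),
("top",T1(188,499),(-.089,.03,.042)),("top",T1(301,486),(-.089,-.03,.042))]
q,r=fit(cr,[.5537,-.0985,.13]);print("carr",q.round(4),r.tolist())
a=plane("top",T1(140.5,338),.023);b=plane("top",T1(294,318),.023);m=(a+b)/2
print("nest",m.round(4),"yaw",np.arctan2(-(a-b)[0],(a-b)[1]))
d=rt([0,0,-q[2]],[m-[q[0],q[1],0]]);print("nest in carrier",d)
# scene strips
for A,B in(((570,97),(533,160)),((710,153),(679,221))):print(plane("scene",S1((A[0]+B[0])/2,(A[1]+B[1])/2),.023).round(4))
E
```

```text
carr [ 0.5536 -0.0987  0.1361] [[-0.3, 0.1], [-0.1, -0.3], [-0.0, 0.5], [0.5, 0.4], [-0.2, 0.1], [-0.2, -0.3]]
nest [ 0.5531 -0.0991  0.023 ] yaw 0.13756102789342822
nest in carrier [[-0.00053805 -0.00036792  0.023     ]]
[ 0.5476 -0.0572  0.023 ]
[ 0.5588 -0.1392  0.023 ]
```

```bash
python3 -c "
from h import *
rows([[.5567,-.1043,.12,.135],[.5567,-.1043,.085,.135]])"
```

```text
t 9.2 grasp [0.4465 0.2162 0.1465] tooly yaw 0.2117 F [-0.6  0.  -1. ] w 0.0313
[-336.5, 40.4, 26.5] [0.0, -0.0, 4.4]
[-336.5, 40.4, 61.5] [0.0, -0.0, 4.4]
```

drive_tool:
  commands:
    - [-110,13,0,0,0,4.4,-0.7]
    - [-110,13,0,0,0,4.4,-0.7]
    - [-220,26,0,0,0,4.4,-0.7]
    - [-220,26,0,0,0,4.4,-0.7]
    - [-220,26,0,0,0,4.4,-0.7]
    - [-336.5,40.4,20,0,0,4.4,-0.7]
    - [-336.5,40.4,40,0,0,4.4,-0.7]
    - [-336.5,40.4,60,0,0,4.4,-0.7]
    - [-336.5,40.4,60,0,0,4.4,-0.7]
    - [-336.5,40.4,60,0,0,4.4,-0.7]

```text
time: 10.2
eef_pos: [0.556, -0.1042, 0.2391]
eef_rot: [-0.003, 0.658, 0.753, -0.001]
force: [0.9, -0.1, -1.2]
grip_width: 0.0316
grip_force: 60.1
```

```bash
python3 -c "
from h import *
from station import bot
for n in('top','scene'):
    d=bot.get_image(n);np.savez(f'pics/{n}2.npz',**d)
I=[np.load(f'pics/{n}2.npz')['image'] for n in('top','scene')]
a=cv2.resize(I[0][140:230,262:352],(400,400),interpolation=2);b=cv2.resize(I[1][205:295,262:352],(400,400),interpolation=2)
cv2.imwrite('pics/e.png',np.hstack([a,b]))
rows([[.5567,-.1043,.085,.135],[.5567,-.1043,.051,.135]])"
```

```text
t 10.3 grasp [ 0.5565 -0.1032  0.0864] tooly yaw 0.1354 F [-0.1  1.3 -1.3] w 0.0313
[-1.0, -0.1, 1.4] [-0.1, -0.1, 0.0]
[-1.0, -0.1, 35.4] [-0.1, -0.1, 0.0]
```

View pics/e.png

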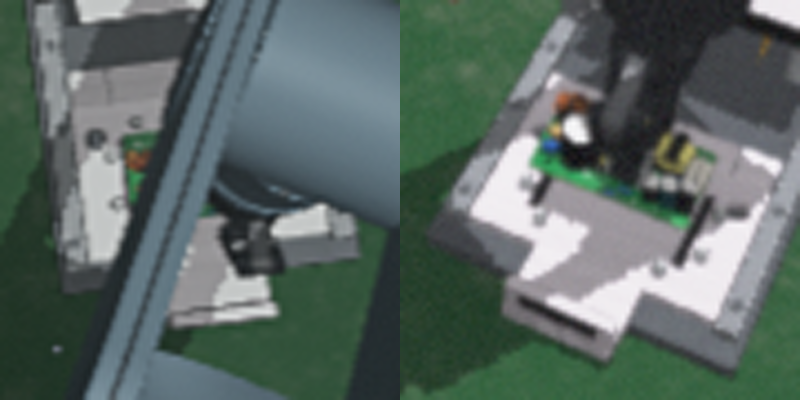

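In the scene crop the board hangs over the nest, with its front edge running from (530,168) to (688,228) and the capacitor at the left. I'll compare that with the expected position.

```bash
python3 - <<'E'
from h import *
q=lambda u,v:(262+(u-400)/4.444-.4,205+v/4.444-.4)
t=lambda u,v:(262+u/4.444-.4,140+v/4.444-.4)
exp=[.5565,-.1032,.1354]
c=rt(exp,(-.0025,.006,0))[0];bp=[c[0],c[1],.1354];print("expected board",np.round(bp,4))
for uv,X in((q(530,168),(-.026,.044)),(q(688,228),(-.026,-.044))):
    w=plane("scene",uv,.059);print(rt([0,0,-.1354],[w-[c[0],c[1],0]]).round(4),X)
for uv,X in((t(124,137),(.026,.044)),(t(130,212),(-.026,.044))):
    w=plane("top",uv,.060);print(rt([0,0,-.1354],[w-[c[0],c[1],0]]).round(4),X)
# expected px in crop
for X in((-.026,.044,.06),(-.026,-.044,.06),(.026,-.044,.06)):
    p=proj("scene",rt(bp,X))[0];print("scene crop",(p[0]-262+.4)*4.444+400,(p[1]-205+.4)*4.444)
E
```

```text
expected board [ 0.5532 -0.0976  0.1354]
[[-0.0279  0.0437  0.059 ]] (-0.026, 0.044)
[[-0.0251 -0.0425  0.059 ]] (-0.026, -0.044)
[[0.0213 0.0437 0.06  ]] (0.026, 0.044)
[[-0.0211  0.0459  0.06  ]] (-0.026, 0.044)
scene crop 530.9883765903996 164.00903163872562
scene crop 690.3825563486602 229.3347751966669
scene crop 724.7312632934312 155.70497645358518
```

Matches to within about 1–2 mm, so I'll shift 1 mm and lower the board.

drive_tool:
  commands:
    - [-1,0,10,0,0,0,-0.7]
    - [-1,0,18,0,0,0,-0.7]
    - [-1,0,24,0,0,0,-0.7]
    - [-1,0,28,0,0,0,-0.7]
    - [-1,0,31,0,0,0,-0.7]
    - [-1,0,33,0,0,0,-0.7]
    - [-1,0,33,0,0,0,-0.7]

```text
time: 11.0
eef_pos: [0.5572, -0.1053, 0.2085]
eef_rot: [-0.0, 0.658, 0.753, -0.0]
force: [-0.2, 0.3, -1.9]
grip_width: 0.0319
grip_force: 60.1
```

```bash
python3 -c "
from h import *
rows([[.5567,-.1043,.051,.135]])"
```

```text
t 11.0 grasp [ 0.5571 -0.1053  0.0535] tooly yaw 0.1347 F [-0.2  0.3 -1.9] w 0.0319
[1.1, -0.3, 2.5] [-0.0, -0.0, -0.0]
```

drive_tool:
  commands:
    - [0.5,0,1,0,0,0,-0.7]
    - [0.5,0,2,0,0,0,-0.7]
    - [0.5,0,3,0,0,0,-0.7]
    - [0.5,0,3,0,0,0,-0.7]

```text
time: 11.4
eef_pos: [0.5572, -0.1049, 0.2062]
eef_rot: [0.0, 0.658, 0.753, 0.0]
force: [-0.6, 0.5, 3.0]
grip_width: 0.0316
grip_force: 60.4
```

drive_tool:
  commands:
    - [0,0,0.5,0,0,0,-0.4]
    - [0,0,0.5,0,0,0,0]
    - [0,0,0.5,0,0,0,0.4]
    - [0,0,0.5,0,0,0,0.5]
    - [0,0,-30,0,0,0,0.5]
    - [0,0,-75,0,0,0,0.5]
    - [0,0,-100,0,0,0,0.5]

```text
time: 12.1
eef_pos: [0.5578, -0.105, 0.3085]
eef_rot: [0.002, 0.658, 0.753, 0.001]
force: [0.5, -0.1, 0.5]
grip_width: 0.0641
grip_force: 0.0
```

```bash
python3 -c "
from h import *
y=.132+np.pi/2
rows([W(-.26,0,.15)+[y],W(-.26,0,.15)+[y-np.pi]])
from station import bot
print(bot.get_obs()['joints'].round(3) )"
```

```text
t 12.1 grasp [ 0.5582 -0.1052  0.1535] tooly yaw 0.1347 F [ 0.5 -0.1  0.5] w 0.0641
[7.1, -151.4, 3.1] [0.1, 0.2, -89.8]
[7.1, -151.4, 3.1] [0.2, -0.1, 90.2]
[-0.383  0.37   1.627  0.     1.142 -0.517]
```

```bash
python3 -c "
from h import *
rows([W(-.245,0,.15)+[.132],W(-.245,0,.045)+[.132],W(-.2155,0,.045)+[.132],W(-.115,0,.045)+[.132],W(-.1035,0,.045)+[.132]])
from station import bot
for n in('top','scene'):
    d=bot.get_image(n);np.savez(f'pics/{n}3.npz',**d)
"
```

```text
t 12.1 grasp [ 0.5582 -0.1052  0.1535] tooly yaw 0.1347 F [ 0.5 -0.1  0.5] w 0.0641
[7.1, -136.4, 3.1] [0.2, 0.1, 0.2]
[7.3, -136.7, 108.1] [0.2, 0.1, 0.2]
[7.2, -107.2, 108.2] [0.2, 0.1, 0.2]
[6.9, -6.7, 108.5] [0.2, 0.1, 0.2]
[6.9, 4.8, 108.5] [0.2, 0.1, 0.2]
```

drive_tool:
  commands:
    - [5,-50,0,0,0,0,0]
    - [5,-100,0,0,0,0,-0.5]
    - [5,-136,0,0,0,0,-1]
    - [5,-136,40,0,0,0,-1]
    - [5,-136,80,0,0,0,-1]
    - [5,-136,107,0,0,0,-1]
    - [5,-136,107,0,0,0,-1]

```text
time: 12.9
eef_pos: [0.4196, -0.1171, 0.1952]
eef_rot: [-0.004, 0.658, 0.753, -0.001]
force: [-0.7, 0.3, 0.8]
grip_width: 0.0
grip_force: 0.0
```

```bash
python3 -c "
from h import *
rows([W(-.2155,0,.045)+[.132],W(-.115,0,.045)+[.132],W(-.1035,0,.045)+[.132]])
from station import bot
I=[bot.get_image(n)['image'] for n in('top','scene')]
a=cv2.resize(I[0][130:230,262:352],(360,400),interpolation=2);b=cv2.resize(I[1][195:295,262:362],(400,400),interpolation=2)
cv2.imwrite('pics/f.png',np.hstack([a,b]))
"
```

```text
t 12.9 grasp [ 0.4184 -0.1164  0.0402] tooly yaw 0.1343 F [-0.7  0.3  0.8] w 0.0
[0.4, 31.6, -5.0] [-0.4, -0.3, 0.1]
[0.2, 132.1, -5.7] [-0.4, -0.3, 0.1]
[0.2, 143.6, -5.8] [-0.4, -0.3, 0.1]
```

View pics/f.png

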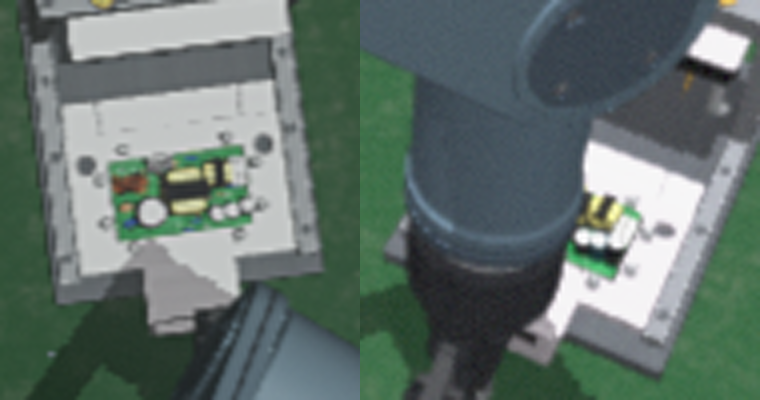

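The board lies flat between all the posts with the capacitor at the left. Now I'll push the carrier in.

drive_tool:
  commands:
    - [0,15,-5,0,0,0,-1]
    - [0,25,-5,0,0,0,-1]
    - [0,32,-5,0,0,0,-1]
    - [0,38,-5,0,0,0,-1]
    - [0,46,-5,0,0,0,-1]
    - [0,54,-5,0,0,0,-1]
    - [0,62,-5,0,0,0,-1]
    - [0,70,-5,0,0,0,-1]
    - [0,78,-5,0,0,0,-1]
    - [0,86,-5,0,0,0,-1]
    - [0,94,-5,0,0,0,-1]
    - [0,100,-5,0,0,0,-1]
    - [0,105,-5,0,0,0,-1]
    - [0,110,-5,0,0,0,-1]
    - [0,115,-5,0,0,0,-1]
    - [0,120,-5,0,0,0,-1]

```text
time: 14.6
eef_pos: [0.5384, -0.1021, 0.2047]
eef_rot: [-0.003, 0.657, 0.754, -0.002]
force: [-14.7, -4.1, 16.7]
grip_width: 0.0001
grip_force: 10.2
```

drive_tool:
  commands:
    - [0,4,-3,0,0,0,-1]
    - [0,8,-4,0,0,0,-1]
    - [0,12,-4,0,0,0,-1]
    - [0,16,-4,0,0,0,-1]
    - [0,19,-4,0,0,0,-1]

```text
time: 15.1
eef_pos: [0.5596, -0.0994, 0.2077]
eef_rot: [-0.0, 0.658, 0.753, -0.0]
force: [-3.7, -0.7, 2.7]
grip_width: 0.0001
grip_force: 2.6
```

```bash
python3 -c "
from h import *
rows([W(-.1035,0,.049)+[.132]])"
```

```text
t 15.1 grasp [ 0.5595 -0.0994  0.0527] tooly yaw 0.135 F [-3.7 -0.7  2.7] w 0.0001
[1.3, 2.5, 3.7] [-0.0, -0.0, 0.2]
```

drive_tool:
  commands:
    - [0,1,0,0,0,0,-1]
    - [0,2,0,0,0,0,-1]
    - [0,3,0,0,0,0,-1]
    - [0,4,0,0,0,0,-1]

```text
time: 15.5
eef_pos: [0.564, -0.099, 0.2079]
eef_rot: [0.001, 0.658, 0.753, 0.001]
force: [-0.4, 0.1, 0.2]
grip_width: 0.0002
grip_force: 0.0
```

drive_tool:
  commands:
    - [0,1,1,0,0,0,-1]
    - [0,2,1,0,0,0,-1]
    - [0,3,1,0,0,0,-1]
    - [0,4,1,0,0,0,-1]

```text
time: 15.9
eef_pos: [0.5669, -0.0985, 0.2072]
eef_rot: [-0.001, 0.658, 0.753, -0.001]
force: [-7.4, -1.3, 8.1]
grip_width: -0.0002
grip_force: 5.1
```

drive_tool:
  commands:
    - [0,1,0,0,0,0,-1]
    - [0,2,0,0,0,0,-1]
    - [0,2,0,0,0,0,-1]

```text
time: 16.2
eef_pos: [0.5686, -0.0983, 0.2072]
eef_rot: [-0.001, 0.658, 0.753, -0.001]
force: [-9.3, -1.8, 10.0]
grip_width: -0.0002
grip_force: 5.7
```

drive_tool:
  commands:
    - [0,1,0,0,0,0,-1]
    - [0,2,0,0,0,0,-1]
    - [0,3,0,0,0,0,-1]
    - [0,3,0,0,0,0,-1]

```text
time: 16.6
eef_pos: [0.5699, -0.0982, 0.2071]
eef_rot: [-0.003, 0.658, 0.753, -0.003]
force: [-15.3, -3.7, 14.7]
grip_width: -0.0003
grip_force: 10.5
```

drive_tool:
  commands:
    - [0,-4,0,0,0,0,-1]
    - [0,-40,-10,0,0,0,-1]
    - [0,-80,-60,0,0,0,-1]
    - [0,-110,-110,0,0,0,-1]
    - [0,-130,-150,0,0,0,-1]
    - [200,-150,-170,0,0,0,-1]
    - [200,-150,-170,0,0,0,-1]
    - [200,-150,-170,0,0,0,-1]
    - [200,-150,-170,0,0,0,-1]
    - [200,-150,-170,0,0,0,-1]

```text
time: 17.6
eef_pos: [0.3954, 0.0845, 0.3781]
eef_rot: [0.001, 0.656, 0.755, 0.002]
force: [0.3, -0.4, -0.1]
grip_width: -0.0
grip_force: 0.0
```

```bash
cat > prof.py <<'E'
from h import *
from station import bot
rows([])
I={n:bot.get_image(n)['image'] for n in('top','scene')}
for n in I:cv2.imwrite(f'pics/{n}_last.png',I[n])
def prof(im,n,y,z,xs):
    X=np.array([W(x,y,z) for x in xs]);p=proj(n,X).astype(np.float32)
    return cv2.remap(cv2.cvtColor(im,cv2.COLOR_BGR2GRAY),p[:,0].reshape(1,-1),p[:,1].reshape(1,-1),1)[0]
xs=np.arange(-.112,-.06,.002)
o=I
old={n:np.load(f'pics/{n}{k}.npz')['image'] for n,k in(('top',3),('scene',1))}
for n in('top','scene'):
  for y in(-.02,0,.02):
    print(n,y,'now',prof(I[n],n,y,.042,xs).tolist())
    print(n,y,'old',prof(old[n],n,y,.042,xs-.112).tolist())
E
python3 prof.py
```

```text
t 17.6 grasp [0.396  0.0848 0.2231] tooly yaw 0.1401 F [ 0.3 -0.4 -0.1] w -0.0
top -0.02 now [100, 100, 100, 99, 100, 100, 100, 100, 100, 100, 96, 100, 132, 198, 200, 191, 177, 170, 194, 197, 197, 197, 197, 197, 197, 197]
top -0.02 old [70, 71, 70, 69, 69, 69, 70, 70, 69, 67, 65, 102, 168, 203, 188, 137, 146, 176, 199, 199, 197, 198, 200, 198, 187, 121]
top 0 now [100, 100, 100, 100, 100, 100, 100, 100, 100, 100, 94, 94, 127, 193, 200, 192, 171, 159, 194, 196, 195, 195, 195, 195, 195, 195]
top 0 old [71, 71, 69, 69, 69, 69, 69, 69, 68, 65, 63, 101, 170, 202, 186, 140, 165, 190, 199, 198, 197, 198, 198, 197, 194, 176]
top 0.02 now [101, 101, 101, 101, 100, 99, 100, 100, 101, 100, 94, 93, 127, 192, 201, 193, 167, 153, 195, 196, 196, 195, 195, 195, 195, 195]
top 0.02 old [70, 71, 71, 70, 70, 71, 72, 70, 70, 67, 59, 70, 120, 146, 133, 103, 125, 136, 134, 124, 118, 120, 120, 119, 118, 119]
scene -0.02 now [118, 118, 117, 123, 131, 132, 127, 109, 89, 83, 91, 109, 150, 201, 236, 240, 240, 240, 241, 242, 242, 241, 241, 242, 243, 243]
scene -0.02 old [81, 72, 63, 70, 92, 110, 115, 103, 82, 64, 76, 124, 186, 230, 234, 232, 230, 235, 236, 236, 237, 235, 235, 237, 237, 238]
scene 0 now [115, 112, 108, 116, 122, 125, 124, 114, 86, 58, 48, 75, 136, 195, 237, 240, 241, 240, 241, 242, 242, 242, 243, 243, 244, 244]
scene 0 old [74, 64, 57, 70, 97, 120, 116, 98, 68, 39, 55, 114, 193, 227, 235, 232, 232, 235, 238, 237, 237, 236, 235, 237, 238, 238]
scene 0.02 now [115, 112, 114, 123, 128, 128, 122, 109, 88, 69, 60, 89, 140, 197, 236, 240, 242, 242, 242, 243, 242, 242, 243, 243, 244, 243]
scene 0.02 old [82, 71, 66, 76, 103, 118, 121, 116, 96, 73, 70, 116, 186, 228, 236, 232, 232, 236, 237, 238, 237, 236, 236, 236, 237, 238]
```

```bash
python3 -c "
from h import *
rows([W(-.15,0,.15)+[.132],W(-.15,0,.047)+[.132],W(-.1,0,.047)+[.132],W(-.09,0,.047)+[.132]])"
```

```text
t 17.7 grasp [0.3973 0.0816 0.2224] tooly yaw 0.1387 F [ 0.4  0.2 -0. ] w -0.0
[-200.1, 92.0, 72.7] [0.2, 0.0, 0.4]
[-200.1, 91.7, 175.7] [0.2, 0.0, 0.4]
[-200.4, 141.7, 175.9] [0.2, 0.0, 0.4]
[-200.5, 151.7, 175.9] [0.2, 0.0, 0.4]
```

drive_tool:
  commands:
    - [-100,0,0,0,0,0.4,-1]
    - [-100,0,0,0,0,0.4,-1]
    - [-200,92,20,0,0,0.4,-1]
    - [-200,92,72,0,0,0.4,-1]
    - [-200,92,72,0,0,0.4,-1]
    - [-200,92,120,0,0,0.4,-1]
    - [-200,92,160,0,0,0.4,-1]
    - [-200,92,175,0,0,0.4,-1]
    - [-200,115,175,0,0,0.4,-1]
    - [-200,130,175,0,0,0.4,-1]
    - [-200,138,175,0,0,0.4,-1]
    - [-200,142,175,0,0,0.4,-1]
    - [-200,144,175,0,0,0.4,-1]
    - [-200,144,175,0,0,0.4,-1]

```text
time: 19.1
eef_pos: [0.566, -0.0989, 0.2016]
eef_rot: [-0.0, 0.661, 0.751, -0.0]
force: [-1.1, 0.6, 0.7]
grip_width: -0.0001
grip_force: 0.0
```

drive_tool:
  commands:
    - [0,1,0,0,0,0,-1]
    - [0,2,0,0,0,0,-1]
    - [0,2,0,0,0,0,-1]

```text
time: 19.4
eef_pos: [0.567, -0.0985, 0.2017]
eef_rot: [-0.001, 0.66, 0.751, -0.001]
force: [-5.1, -3.3, 2.8]
grip_width: 0.0002
grip_force: 3.1
```

drive_tool:
  commands:
    - [0,1,0,0,0,0,-1]
    - [0,2,0,0,0,0,-1]
    - [0,2,0,0,0,0,-1]

```text
time: 19.7
eef_pos: [0.5678, -0.0984, 0.2016]
eef_rot: [-0.003, 0.66, 0.751, -0.002]
force: [-10.7, -3.8, 7.9]
grip_width: 0.0001
grip_force: 6.0
```

drive_tool:
  commands:
    - [0,1,0,0,0,0,-1]
    - [0,2,0,0,0,0,-1]
    - [0,2,0,0,0,0,-1]

```text
time: 20.0
eef_pos: [0.5686, -0.0983, 0.2015]
eef_rot: [-0.004, 0.66, 0.751, -0.004]
force: [-16.6, -6.0, 10.5]
grip_width: 0.0001
grip_force: 8.9
```

drive_tool:
  commands:
    - [0,2,0,0,0,0,-1]
    - [0,4,0,0,0,0,-1]
    - [0,4,0,0,0,0,-1]

```text
time: 20.3
eef_pos: [0.5702, -0.0981, 0.2014]
eef_rot: [-0.007, 0.66, 0.751, -0.006]
force: [-28.5, -8.8, 20.2]
grip_width: -0.0005
grip_force: 15.0
```

drive_tool:
  commands:
    - [0,-6,0,0,0,0,-1]
    - [0,-12,0,0,0,0,-1]
    - [0,-50,-10,0,0,0,-1]
    - [0,-80,-60,0,0,0,-1]
    - [0,-110,-110,0,0,0,-1]
    - [0,-130,-150,0,0,0,-1]
    - [200,-150,-170,0,0,0,-1]
    - [200,-150,-170,0,0,0,-1]
    - [200,-150,-170,0,0,0,-1]
    - [200,-150,-170,0,0,0,-1]
    - [200,-150,-170,0,0,0,-1]

```text
time: 21.4
eef_pos: [0.4001, 0.0864, 0.3729]
eef_rot: [0.0, 0.658, 0.753, 0.002]
force: [0.6, -0.3, 0.4]
grip_width: -0.0003
grip_force: 0.0
```

```bash
cat > p2.py <<'E'
from prof import *
print('----')
def edge(im,n,y,z,lo,hi):
    xs=np.arange(lo,hi,.0005);v=cv2.GaussianBlur(prof(im,n,y,z,xs).astype(np.float32).reshape(1,-1),(9,1),0)[0]
    g=np.gradient(v);i=abs(g).argmax();return round(float(xs[i])*1e3,1)
for n in('top','scene'):
    print(n,'flange',[edge(I[n],n,y,.042,-.10,-.078) for y in(-.02,-.01,0,.01,.02)],'old',[edge(old[n],n,y,.042,-.212,-.19) for y in(-.02,-.01,0,.01)])
    print(n,'base',[edge(I[n],n,y,.012,-.185,-.165) for y in(-.08,-.06,-.045,.045,.06,.08)])
    print(n,'plate front edge z20',[edge(I[n],n,y,.020,-.055,-.035) for y in(-.065,-.055,-.045,.045,.055,.065)])
    print(n,'old plate front edge',[edge(old[n],n,y,.020,-.167,-.147) for y in(-.065,-.055,-.045,.045,.055,.065)])
E
python3 p2.py | sed -n '/----/,$p'
```

```text
----
top flange [-87.5, -86.5, -87.5, -86.5, -87.5] old [-200.5, -201.5, -200.5, -201.5]
top base [-174.0, -174.0, -174.5, -174.0, -174.5, -174.5]
top plate front edge z20 [-44.0, -43.0, -44.0, -43.5, -44.0, -43.5]
top old plate front edge [-158.0, -158.0, -149.0, -153.0, -157.5, -158.0]
scene flange [-87.0, -87.5, -88.0, -87.5, -87.5] old [-201.5, -201.5, -201.5, -201.0]
scene base [-173.5, -174.0, -174.0, -173.5, -174.0, -173.5]
scene plate front edge z20 [-43.0, -42.0, -43.0, -42.5, -42.0, -43.0]
scene old plate front edge [-157.5, -156.5, -156.5, -157.0, -156.5, -156.5]
```

The carrier's edges put it home (within about 1 mm) and flat, as before. Now I'll lower the lever.

```bash
python3 -c "
from h import *
rows([W(-.006,0,.36)+[.132],W(-.006,0,.281)+[.132]])"
```

```text
t 21.5 grasp [0.402  0.0833 0.2173] tooly yaw 0.1319 F [-0.6  0.3  0.1] w 0.0004
[-200.6, 232.9, -142.1] [0.1, 0.0, -0.0]
[-200.6, 232.7, -63.1] [0.1, 0.0, -0.0]
```

drive_tool:
  commands:
    - [0,0,-142,0,0,0,1]
    - [0,0,-142,0,0,0,1]
    - [0,0,-142,0,0,0,1]
    - [-200,232.5,-142,0,0,0,1]
    - [-200,232.5,-142,0,0,0,1]
    - [-200,232.5,-142,0,0,0,1]
    - [-200,232.5,-142,0,0,0,1]
    - [-200,232.5,-142,0,0,0,1]
    - [-200,232.5,-142,0,0,0,1]
    - [-200,232.5,-142,0,0,0,1]
    - [-200,232.5,-142,0,0,0,1]
    - [-200,232.5,-110,0,0,0,1]
    - [-200,232.5,-85,0,0,0,1]
    - [-200,232.5,-63,0,0,0,1]
    - [-200,232.5,-63,0,0,0,0.3]
    - [-200,232.5,-63,0,0,0,-0.3]
    - [-200,232.5,-63,0,0,0,-1]
    - [-200,232.5,-63,0,0,0,-1]
    - [-200,232.5,-63,0,0,0,-1]

```text
time: 23.4
eef_pos: [0.6579, -0.0868, 0.4365]
eef_rot: [0.001, 0.66, 0.751, 0.0]
force: [-2.3, 1.7, 2.6]
grip_width: 0.0142
grip_force: 58.6
```

```bash
python3 -c "
from h import *
rows([W(.021-.13*np.cos(a),0,.154+.13*np.sin(a))+[.132] for a in (1.35,1.2,1.05,.9,.75,.6,.45,.3,.15,0.,-.03)])"
```

```text
t 23.4 grasp [ 0.6581 -0.0869  0.2815] tooly yaw 0.1278 F [-2.3  1.7  2.6] w 0.0142
[1.8, -0.6, 0.6] [0.1, 0.1, -0.2]
[1.7, -19.2, 6.3] [0.1, 0.1, -0.2]
[1.6, -36.8, 14.6] [0.1, 0.1, -0.2]
[1.6, -53.0, 25.6] [0.1, 0.1, -0.2]
[1.5, -67.3, 38.8] [0.1, 0.1, -0.2]
[1.5, -79.5, 53.9] [0.1, 0.1, -0.2]
[1.5, -89.3, 70.8] [0.1, 0.1, -0.2]
[1.5, -96.4, 88.9] [0.1, 0.1, -0.2]
[1.5, -100.8, 107.9] [0.1, 0.1, -0.2]
[1.5, -102.3, 127.3] [0.1, 0.1, -0.2]
[1.5, -102.3, 131.2] [0.1, 0.1, -0.2]
```

drive_tool:
  commands:
    - [0,-10,3,0,0,0,-1]
    - [0,-19,6,0,0,0,-1]
    - [0,-28,10,0,0,0,-1]
    - [1,-37,15,0,0,0,-1]
    - [1,-45,20,0,0,0,-1]
    - [1,-53,26,0,0,0,-1]
    - [1,-60.5,32,0,0,0,-1]
    - [1,-67,39,0,0,0,-1]
    - [1,-74,46,0,0,0,-1]
    - [1,-79.5,54,0,0,0,-1]
    - [1,-85,62,0,0,0,-1]
    - [1,-89,71,0,0,0,-1]
    - [1,-93,80,0,0,0,-1]
    - [1,-96.5,89,0,0,0,-1]
    - [1,-99,98,0,0,0,-1]
    - [1,-101,108,0,0,0,-1]
    - [1,-102,117,0,0,0,-1]
    - [1,-102,122,0,0,0,-1]

```text
time: 25.2
eef_pos: [0.5575, -0.0995, 0.3132]
eef_rot: [0.002, 0.661, 0.751, 0.0]
force: [0.5, -3.5, 8.0]
grip_width: 0.0137
grip_force: 72.2
```

drive_tool:
  commands:
    - [0,0,3,0,0,0,-1]
    - [0,0,6,0,0,0,-1]
    - [0,0,6,0,0,0,-1]

```text
time: 25.5
eef_pos: [0.5573, -0.0996, 0.3067]
eef_rot: [0.001, 0.661, 0.751, -0.0]
force: [3.0, -5.5, 0.5]
grip_width: 0.014
grip_force: 72.6
```

drive_tool:
  commands:
    - [0,0,2,0,0,0,-1]
    - [0,0,4,0,0,0,-1]
    - [0,0,4,0,0,0,-1]

```text
time: 25.8
eef_pos: [0.5572, -0.0996, 0.3031]
eef_rot: [0.001, 0.661, 0.751, -0.0]
force: [2.0, -5.7, 2.6]
grip_width: 0.0139
grip_force: 73.0
```

drive_tool:
  commands:
    - [0,0,1,0,0,0,-1]
    - [0,0,2,0,0,0,-1]
    - [0,0,2,0,0,0,-1]

```text
time: 26.1
eef_pos: [0.5572, -0.0995, 0.3021]
eef_rot: [0.002, 0.661, 0.751, -0.0]
force: [0.3, -5.6, 9.5]
grip_width: 0.0134
grip_force: 73.7
```

drive_tool:
  commands:
    - [0,0,2,0,0,0,-1]
    - [0,0,3,0,0,0,-1]
    - [0,0,3,0,0,0,-1]

```text
time: 26.4
eef_pos: [0.557, -0.0994, 0.3018]
eef_rot: [0.003, 0.66, 0.751, 0.0]
force: [-7.4, -3.0, 26.8]
grip_width: 0.0137
grip_force: 75.4
```

drive_tool:
  commands:
    - [0,0,-3,0,0,0,-1]
    - [0,0,-3,0,0,0,0]
    - [0,0,-3,0,0,0,1]
    - [0,0,-3,0,0,0,1]
    - [0,0,-3,0,0,0,1]
    - [0,0,-40,0,0,0,1]
    - [0,0,-85,0,0,0,1]
    - [0,0,-110,0,0,0,1]
    - [100,-100,-110,0,0,0,1]
    - [200,-150,-110,0,0,0,1]
    - [200,-150,-110,0,0,0,1]
    - [200,-150,-110,0,0,0,1]
    - [200,-150,-110,0,0,0,1]
    - [200,-150,-110,0,0,0,1]

```text
time: 27.8
eef_pos: [0.3784, 0.0838, 0.4073]
eef_rot: [-0.002, 0.659, 0.752, -0.0]
force: [1.2, -1.3, 0.7]
grip_width: 0.0853
grip_force: 0.0
```

```bash
python3 p2.py | sed -n '/----/,$p'; python3 - <<'E'
from h import *
# bar: dark-pixel centroid in the top view along strip at bar height
im=cv2.imread('pics/top_last.png',0);i0=C['top']['image'];i0=cv2.cvtColor(i0,cv2.COLOR_BGR2GRAY)
for nm,g in(('before',i0),('now',im)):
    for y in(-.015,0,.015):
        xs=np.arange(-.135,-.085,.0005);p=proj('top',np.array([W(x,y,.158) for x in xs])).astype(np.float32)
        v=cv2.remap(g,p[:,0].reshape(1,-1),p[:,1].reshape(1,-1),1)[0];k=xs[v<90];print(nm,y,(k.min()*1e3,k.max()*1e3) if len(k) else v.min())
im=cv2.imread('pics/scene_last.png',0)
xs=np.arange(.12,.19,.003)
p=proj('scene',np.array([W(-.109,0,z) for z in xs])).astype(np.float32)
for g in(cv2.cvtColor(C['scene']['image'],cv2.COLOR_BGR2GRAY),im):print(cv2.remap(g,p[:,0].reshape(1,-1),p[:,1].reshape(1,-1),1)[0].tolist())
E
```

```text
----
top flange [-87.5, -86.5, -87.5, -86.5, -81.0] old [-200.5, -201.5, -200.5, -201.5]
top base [-173.5, -174.0, -174.5, -174.0, -174.5, -174.5]
top plate front edge z20 [-44.0, -53.0, -44.0, -43.5, -44.0, -43.5]
top old plate front edge [-158.0, -158.0, -149.0, -153.0, -157.5, -158.0]
scene flange [-87.0, -87.5, -88.5, -88.0, -87.5] old [-201.5, -201.5, -201.5, -201.0]
scene base [-173.5, -174.0, -174.0, -173.5, -174.0, -173.5]
scene plate front edge z20 [-43.0, -42.5, -43.5, -42.5, -42.0, -43.0]
scene old plate front edge [-157.5, -156.5, -156.5, -157.0, -156.5, -156.5]
before -0.015 (np.float64(-117.5), np.float64(-102.99999999999999))
before 0 (np.float64(-116.49999999999999), np.float64(-102.99999999999999))
before 0.015 (np.float64(-117.0), np.float64(-102.49999999999999))
now -0.015 (np.float64(-119.0), np.float64(-101.99999999999999))
now 0 (np.float64(-119.0), np.float64(-97.99999999999997))
now 0.015 (np.float64(-119.5), np.float64(-97.99999999999997))
[81, 68, 66, 66, 66, 65, 62, 45, 33, 32, 36, 41, 47, 48, 50, 111, 205, 228, 230, 230, 230, 232, 231, 230]
[241, 222, 172, 114, 84, 62, 37, 29, 32, 39, 46, 54, 54, 50, 64, 146, 222, 239, 240, 240, 241, 241, 241, 240]
```

```bash
python3 -c "
from station import bot
print(bot.job_done())"
```

```text
the job is handed in; nothing more can be done
None
```

The job is handed in after about 28 s of the 72 s allowed: lever raised, board nested with its capacitor to the left, carrier pushed home, lever swung fully down and released; hand-in returned no verdict. The carrier's final seat was confirmed by edge measurements (within about 1 mm) and a hard stop at 28 N, not by a picture, because all 10 picture views had been used.

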